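# Swap the open tray of a two-bay sample rack

## Task

Only one tray of the low grey rack may be out at a time. First push the open tray, the one with the flat petri dish, fully home; then hook a fingertip behind the blue lip of the closed tray, the one with the white sample pot, and draw it out to its stop. Do not pinch the lips; keep pot and dish standing untouched in their trays, leave the things around the rack alone, and finish with the hand clear.

Things in the scene. Friction and masses are not known exactly. Their poses are not given: they have to be found in the camera images.
- frame: low open-topped grey rack frame fixed to the worktop, 236 mm wide (y), 150 mm deep (x), 34 mm high, with two tray bays side by side, centred 55 mm left and right of its middle; which tray is in which bay varies. Origin: middle of its front edge, on the worktop; x points into the rack, so trays are drawn out along -x.
- pot_tray (a joint): how far the tray with the sample pot is drawn out, m: 0 fully home (its start), 0.100 at its stop. a white drawer tray 203 mm long, 98 mm wide, floor top 12 mm and side walls 28 mm above the worktop; slides with about 2 N friction and stays where left
- dish_tray (a joint): the same for the tray with the petri dish: starts 0.045 to 0.090 out; 0 is fully home, against a stop
- pot_lip: the rear half (6 mm) of the blue upright pull plate at the front end of the pot's tray, 98 mm wide, reaching down 26 mm from its top edge; origin: middle of the top edge, 38 mm above the worktop, moving with the tray; axes as the frame's. Its rear face, the one to hook, is 5 mm behind the origin (+x), the outer front face of the whole plate 5 mm before it (-x)
- pot_front: the outer half (4 mm) of the same blue plate; same origin and axes
- pot_pocket (a point): centre of the empty finger pocket between the blue lip and a cross wall (30 mm high above the worktop) in the pot's tray, on the tray floor, 12 mm above the worktop; the pocket is 48 mm along x, 92 mm along y, open above; 29 mm behind the lip's origin; moves with the tray
- dish_lip: the same rear half of the blue pull plate, on the dish's tray
- dish_front: outer half of the blue pull plate of the dish's tray, the face to push on; same origin (middle of the top edge) and axes, outer face 5 mm before it
- pot_bed (a point): middle of the load bed (134 x 92 mm, floor top 12 mm above the worktop) behind the cross wall of the pot's tray; moves with the tray
- dish_bed (a point): the same point in the dish's tray
- pot_mid (a point): centre of the low white sample pot with lid, 44 mm across, 38 mm high, standing loose on the bed of its tray
- dish_mid (a point): centre of the clear petri dish, 60 mm across, 14 mm high, lying loose on the bed of its tray
- tall_pot_mid (a point): centre of a taller white sample pot, 44 mm across, 58 mm high, standing on the worktop left of the rack: bystander
- stamp_mid (a point): centre of a wooden-handled rubber stamp, 23 x 34 mm, 57 mm high, standing right of the rack: bystander
- marker_mid (a point): centre of a blue marker pen, 150 mm long, 15 mm thick, lying at the front right of the rack: bystander
Mind the look-alikes: they are no part of the job. What is meant by the part that bears dish_mid is not orange or turquoise, and is the larger of those in its own colour.

How it is judged (in metres and radians):
On the way, in this order (a step that is already met when the one before it is completed fails the run):
1. the petri dish's tray is pushed fully home while the pot's tray is still closed (value of joint dish_tray below 0.005 m and value of joint pot_tray below 0.01 m), for 0.2 s.
2. the pot's tray is coming out with a finger bearing on its lip (value of joint pot_tray above 0.02 m and contact force between the fingers and pot_lip above 0.3 N), for 0.05 s.
3. the pot's tray is drawn out to its stop (value of joint pot_tray above 0.094 m), for 0.2 s.
At the end, for the whole second after the job is handed in: the pot's tray is at least 94 mm out (stop at 100 mm), the dish's tray within 5 mm of home, and pot and dish rest upright on their own trays' beds (value of joint pot_tray above 0.094 m and value of joint dish_tray below 0.005 m and angle between each of pot_mid, dish_mid's own z axis and vertical below 0.15 rad and distance between pot_mid and pot_bed below 0.065 m and linear speed of pot below 0.01 m/s and distance between dish_mid and dish_bed below 0.06 m); the robot touches nothing.
It fails at once if both trays are out at once (value of joint pot_tray above 0.02 m and value of joint dish_tray above 0.01 m).
It fails at once if the pot or the dish is touched (contact force between any of the fingers, the arm and pot above 0.3 N or contact force between any of the fingers, the arm and dish above 0.3 N).
It fails at once if the pot or the dish is tipped or lifted (angle between any of pot_mid, dish_mid's own z axis and vertical above 0.4 rad or height (world z) of pot_mid above 0.045 m or height (world z) of dish_mid above 0.033 m).
It fails at once if a lip is pinched: pressed from both sides at once ((contact force between the fingers and pot_lip above 1 N and contact force between the fingers and pot_front above 1 N) or (contact force between the fingers and dish_lip above 1 N and contact force between the fingers and dish_front above 1 N)).
It fails at once if a thing beside the rack is moved by more than 15 mm (distance of any of tall_pot_mid, stamp_mid, marker_mid from where it was at the start of the episode above 0.015 m).
It also fails if it takes over 43 s, if anything falls off the work surface, if the arm or the gripper's body presses on something with over 40 N, if the wrist force passes 120 N, or if a joint passes its speed limit or range.

## Robot

A 6-joint arm with a two-finger parallel gripper is mounted at the origin on a cart in front of the work surface, level with it; the furniture and walls round the work are solid. World frame = base frame: x ahead of the robot, y to its left, z up, the work surface at z = 0. Lengths are in mm, angles in rad, forces in N, time in s.
With the tool pointing down it reaches from about 275 to 825 mm from the base axis. Payload 5.2 kg.
Tool frame: the origin (TCP) lies at the very end of the fingers, on their centre line; the grasp point (between the pads) lies 19 mm behind it; z points along the fingers, y is the line along which they close (so a half turn about z gives the same grasp; the last joint's range is limited). The gripper opens to 93 mm and grips with 3 to 60 N. Pads are 15 mm wide; open, the fingers measure 128 mm over their backs; the gripper's body (75 mm by 188 mm) begins 65 mm behind the grasp point.
Start: joints at [-1.403, 0.259, 1.535, -0, 1.348, -0.203], TCP at [199.319, -512.618, 218.653] pointing down, gripper open.
Joint ranges: [-3.14, 3.14], [-0.91, 2.08], [0.19, 2.58], [-1.22, 4.36], [0.22, 2.71], [-3.12, 3.12]. Speed limits (rad/s): [2.57, 2.57, 3.14, 3.14, 3.14, 3.14].

## Interface

Orientations are given as [roll, pitch, yaw] about the fixed x, y, z axes, in that order (R = Rz(yaw) Ry(pitch) Rx(roll)).
In Python, from bench import robot gives the robot as it stands. The module is installed in compiled form; this text tells all that it offers. Calls block until the motion is done:
- robot.move_ptp(position, orientation): joint-space move of the TCP to a pose.
- robot.move_linear(position, ori=None, speed=150, f_stop=None): straight line of the TCP; ori=None keeps the orientation; speed is the mean speed in mm/s. With f_stop (N) it stops when the force on the tool has changed by that much, and returns True; else False.
- robot.move_j(angles): joint-space move.
- robot.move_gripper(opening): opening from 0.0 (shut) to 1.0 (fully open); the grip force is fixed at half the most; returns when the fingers have stopped.
- robot.sleep(seconds).
- robot.inverse_kinematics(position, orientation): joint angles nearest the present ones, or None.
- robot.get_image(name): name is "side" or "top" or "wrist"; returns a dict with "img" (400x640x3 uint8, blue, green, red), "fovy" (degrees; the focal length in pixels is half the picture's height over the tangent of half this angle, whatever the lens; pixels are square), "cx", "cy" (the principal point, pixels), "eye" and "orientation" of the camera in the world. Camera axes: x right, y down, z forward; pixel columns grow to the right and rows downward; lengths in mm; the calibration is good to about 2 mm. The wrist camera is an equidistant fisheye: a pixel r from the principal point sees the ray r / f radians off the axis. A picture is of the moment at which its call begins. There is no depth.
A pose or a line that the arm cannot do raises robot.MotionError and nothing moves.
- robot.hand_in(): hands the job in; it is judged then, once.
Readings, each from a call of its own:
- robot.current_t(): time.
- robot.current_qpos(): joint angles.
- robot.current_joint_vel(): joint speeds.
- robot.current_joint_efforts(): joint torques, N m.
- robot.current_tcp_pos(): TCP position.
- robot.current_eef_rot(): TCP orientation.
- robot.current_contact_force(): force on the tool from outside, world axes, zero at the start.
- robot.current_ft_torque(): the same for the moment, N m.
- robot.current_gripper_width(): opening from 0.0 (shut) to 1.0 (fully open).
- robot.current_finger_force(): force on a finger pad.
Only numpy, scipy, OpenCV 4.12 (cv2) and the standard library are available. Lean on these libraries where they do the work, as an engineer would, in place of code of your own. Each camera call takes 0.05 s, during which the arm holds its last target. There are 200 camera calls.

## Working session

There is one attempt and no reset: what is moved stays moved. The work goes in short steps, each a Python script; the robot and the scene stay as the last script left them, time stands still between calls to the robot, and variables do not carry over. Pictures are saved under pics/ and viewed, at most 10 in all, crops included, and the job is handed in when it is done.

```bash
mkdir -p pics; cat > h.py <<'E'
import numpy as np, cv2
from scipy.spatial.transform import Rotation as R
from bench import robot
def shot(n,fn=None):
    d=robot.get_image(n)
    if fn: cv2.imwrite('pics/'+fn,d['img'])
    return d
def cam(d):
    f=200/np.tan(np.radians(d['fovy'])/2)
    o=np.array(d['orientation'],float)
    M=o if o.shape==(3,3) else R.from_euler('xyz',o).as_matrix()
    return f,M,np.array(d['eye'],float)
def ray(d,u,v,z):
    f,M,e=cam(d); r=M@np.array([(u-d['cx'])/f,(v-d['cy'])/f,1.])
    return e+r*(z-e[2])/r[2]
E
python3 - <<'E'
from h import *
for n in('top','side'):
    d=shot(n,n+'0.png'); print({k:v for k,v in d.items() if k!='img'}); np.savez(n+'0.npz',**d)
print(robot.current_t(),robot.current_eef_rot())
E
```

```text
{'fovy': 54.46419512567957, 'cx': 320.2828671353482, 'cy': 202.30977455913063, 'eye': array([520.35327814, 149.7867377 , 932.99735614]), 'orientation': array([-3.07593118,  0.00449183, -1.54608955])}
{'fovy': 44.74628439214758, 'cx': 324.9960549990729, 'cy': 193.28625416176945, 'eye': array([ 518.61587036, -768.33222833,  483.1892992 ]), 'orientation': array([-1.9997365 , -0.00385908, -0.05727068])}
0.1 [-3.14002283e+00 -3.14838807e-04  3.70770676e-01]
```

View pics/top0.png

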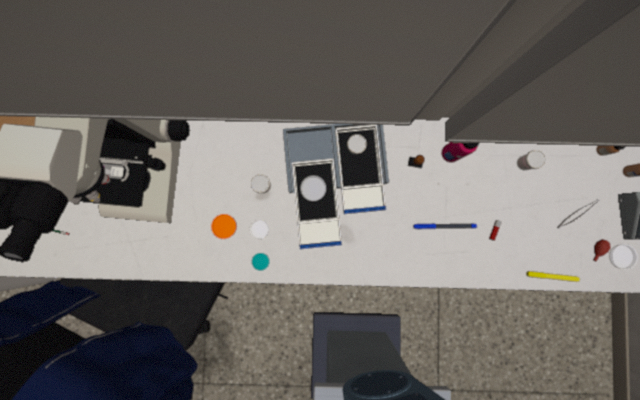

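View pics/side0.png

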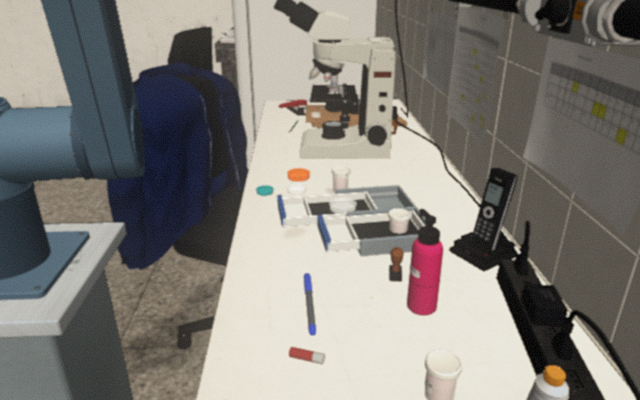

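The top view shows the dish tray open on the left, with its blue lip at about (320,245). The pot tray is closed on the right, with its lip at about (363,209). The orange, turquoise and white discs further left are look-alikes. The side view agrees.

```bash
python3 - <<'E'
from h import *
d=dict(np.load('top0.npz'));img=d['img']
hsv=cv2.cvtColor(img,cv2.COLOR_BGR2HSV)
m=cv2.inRange(hsv,(100,110,50),(125,255,255))
m[:, :285]=0;m[:,400:]=0;m[:190]=0;m[255:]=0
n,l,s,c=cv2.connectedComponentsWithStats(m)
for i in range(1,n):
    if s[i,4]<20: continue
    p=np.argwhere(l==i)[:,::-1].astype(float)
    W=np.array([ray(d,u,v,38)[:2] for u,v in p])
    (cx,cy),(w,h),a=cv2.minAreaRect(W.astype(np.float32))
    box=cv2.boxPoints(((cx,cy),(w,h),a))
    print(s[i],'ctr',cx,cy,'size',w,h,a,'\n',box.round(1))
# frame grey mask
for nm,z,(u,v) in [('dish',26,(313,188)),('pot',50,(357,144)),('tall',58,(261,183)),('stamp',57,(420,159)),('mkL',8,(414,226)),('mkR',8,(476,226)),('frTL',34,(284,128)),('frTR',34,(383,124)),('frBL',34,(290,191)),('frBR',34,(388,183))]:
    print(nm,ray(d,u,v,z).round(0))
cv2.imwrite('pics/crop.png',cv2.resize(img[110:260,240:440],None,fx=4,fy=4,interpolation=cv2.INTER_CUBIC))
s=dict(np.load('side0.npz'));cv2.imwrite('pics/crops.png',cv2.resize(s['img'][160:290,230:430],None,fx=4,fy=4,interpolation=cv2.INTER_CUBIC))
E
```

```text
[344 206  41   7 114] ctr 565.1793823242188 53.9174690246582 size 6.640460968017578 92.91114807128906 7.314180850982666 
 [[556.   99.6]
 [567.8   7.4]
 [574.4   8.3]
 [562.6 100.4]]
[300 242  41   6 118] ctr 482.335693359375 153.4110565185547 size 6.580098628997803 92.12881469726562 7.108489990234375 
 [[473.4 198.7]
 [484.8 107.3]
 [491.3 108.1]
 [479.9 199.5]]
dish [613. 173.  26.]
pot [715.  74.  50.]
tall [618. 290.  58.]
stamp [682. -69.  57.]
mkL [530. -68.   8.]
mkR [ 534. -215.    8.]
frTL [752. 245.  34.]
frTR [767.  13.  34.]
frBL [604. 226.  34.]
frBR [628.  -1.  34.]
```

View pics/crop.png

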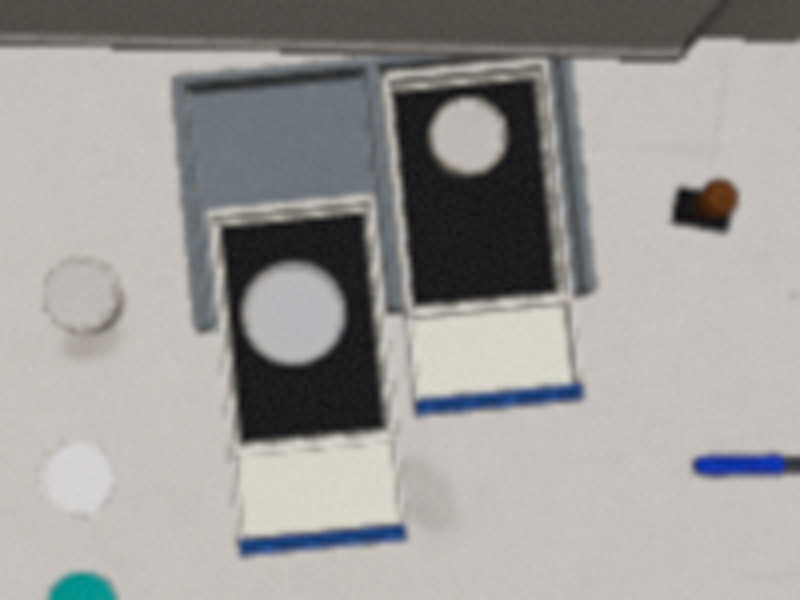

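View pics/crops.png

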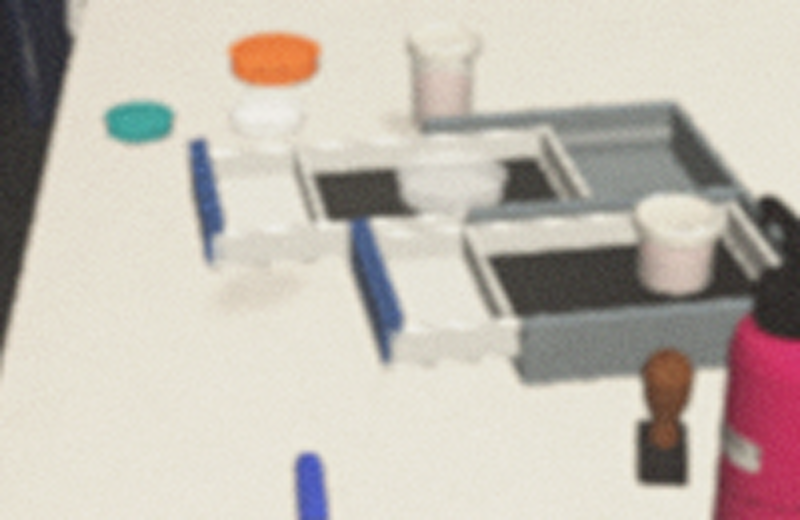

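The frame yaw is about 0.127 rad. The two lips are 109 mm apart across the rack, against 110 mm expected, and the dish tray is about 69.5 mm out. Both fit the given sizes, so I'll push the dish tray home.

```bash
cat >> h.py <<'E'
YAW=0.127; X=np.array([np.cos(YAW),np.sin(YAW),0]); Y=np.array([-X[1],X[0],0]); DN=[np.pi,0,YAW]
DISH=np.array([482.3,153.4,0]); POT=np.array([565.2,53.9,0])
def P(o,dx,z,dy=0): return list(o+X*dx+Y*dy+[0,0,z])
E
python3 - <<'E'
from h import *
robot.move_gripper(0.0)
robot.move_ptp(P(DISH,-45,230),DN)
robot.move_linear(P(DISH,-45,18),speed=150)
print(robot.current_t(),robot.current_tcp_pos())
for k in range(4):
    r=robot.move_linear(P(DISH,75,18),speed=40,f_stop=15)
    p=np.array(robot.current_tcp_pos()); a=(p-DISH)@X
    print(r,a,robot.current_contact_force(),robot.current_t())
    if not r or a>52: break
shot('top','top1.png')
E
```

```text
5.6083 [438.23889235 147.75962925  18.59666531]
True 54.67437446964809 [ 0.14432848  0.72012096 -0.26940167] 7.8333
```

```bash
python3 - <<'E'
from h import *
robot.move_linear(P(DISH,20,18),speed=100)
robot.move_linear(P(DISH,-40,100),speed=200)
d=shot('top','top2.png')
m=cv2.inRange(cv2.cvtColor(d['img'],cv2.COLOR_BGR2HSV),(100,110,50),(125,255,255))
m[:,:285]=0;m[:,400:]=0;m[:190]=0;m[255:]=0
n,l,s,c=cv2.connectedComponentsWithStats(m)
for i in range(1,n):
    if s[i,4]<20: continue
    W=np.array([ray(d,u,v,38)[:2] for v,u in np.argwhere(l==i)])
    r=cv2.minAreaRect(W.astype(np.float32)); o=np.r_[r[0],0]
    print(r,'dx to pot',(o-POT)@X,'dy',(o-POT)@Y)
cv2.imwrite('pics/crop2.png',cv2.resize(d['img'][110:310,240:440],None,fx=3,fy=3))
print(robot.current_t())
E
```

```text
((565.1793823242188, 53.9174690246582), (6.640460968017578, 92.91114807128906), 7.314180850982666) dx to pot -0.018239020833461163 dy 0.01993974664252648
((552.0638427734375, 161.00192260742188), (6.553305625915527, 90.73829650878906), 6.848240852355957) dx to pot 0.5350463565561684 dy 107.90317038105735
9.075
```

View pics/crop2.png

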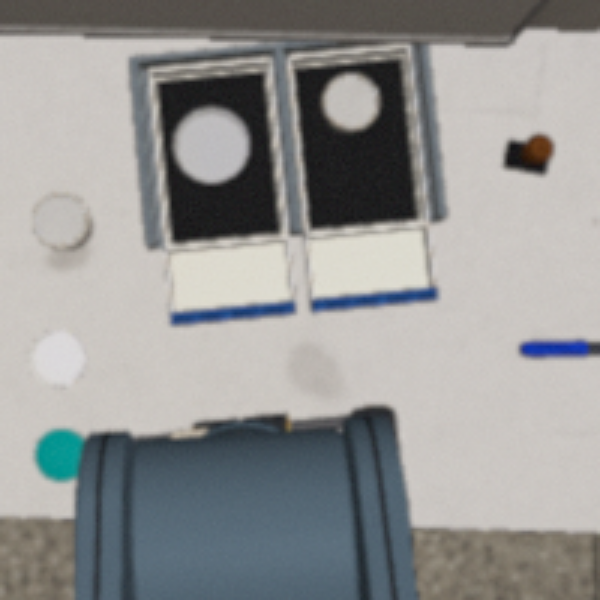

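The crop shows both lips level, at about (232,313) and (374,300), with a 0.5 mm difference. The dish is still standing in its tray. Next I'll hook the pot tray.

```bash
python3 - <<'E'
from h import *
robot.move_linear(P(POT,29,100),DN,speed=150)
print(robot.move_linear(P(POT,29,19),speed=80,f_stop=8),robot.current_tcp_pos())
for k in range(4):
    r=robot.move_linear(P(POT,-92,19),speed=35,f_stop=15)
    a=(np.array(robot.current_tcp_pos())-POT)@X
    print(r,a,robot.current_contact_force(),robot.current_t())
    if not r or a<-80: break
robot.sleep(0.3)
E
```

```text
False [594.48524203  57.52777827  19.5738811 ]
True -86.6087980424374 [ 1.98500511 -0.15660185  0.76745849] 14.6833
```

```bash
python3 - <<'E'
from h import *
robot.move_linear(P(POT,-71,19),speed=60)
robot.move_linear(P(POT,-71,150),speed=120)
robot.move_linear(P(POT,-190,230),speed=200)
d=shot('top','top3.png')
m=cv2.inRange(cv2.cvtColor(d['img'],cv2.COLOR_BGR2HSV),(100,110,50),(125,255,255))
m[:,:285]=0;m[:,400:]=0;m[:190]=0;m[275:]=0
n,l,s,c=cv2.connectedComponentsWithStats(m)
for i in range(1,n):
    if s[i,4]<20: continue
    W=np.array([ray(d,u,v,38)[:2] for v,u in np.argwhere(l==i)])
    r=cv2.minAreaRect(W.astype(np.float32)); o=np.r_[r[0],0]
    print(r,'dx to pot',(o-POT)@X,'dy',(o-POT)@Y)
cv2.imwrite('pics/crop3.png',cv2.resize(d['img'][110:310,240:440],None,fx=3,fy=3))
print(robot.current_t(),robot.current_contact_force())
E
```

```text
((552.17236328125, 161.01495361328125), (6.334928035736084, 90.73829650878906), 6.848240852355957) dx to pot 0.6443433689760151 dy 107.90235135377715
((467.1346435546875, 41.05308151245117), (7.0066447257995605, 92.2127685546875), 7.104652404785156) dx to pot -98.9027470546432 dy -0.32260566825676223
17.5417 [-0.43739588  0.04368575  0.33031321]
```

View pics/crop3.png

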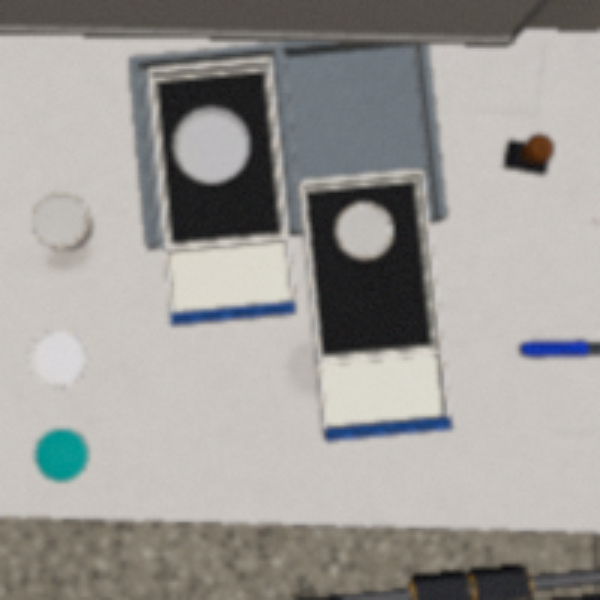

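The pot tray is about 99 mm out, with its lip at about (387,428). The dish tray is home, the pot and dish are upright, the bystanders haven't moved and the hand is clear.

```bash
python3 -c "
from bench import robot
print(robot.hand_in())"
```

```text
the job is handed in; nothing more can be done
None
```

I handed the job in with the dish tray home and the pot tray drawn about 99 mm out to its stop; pot and dish are still upright, nothing around the rack moved, and the hand is clear (no verdict was returned).

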